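Wind the coil test set down and draw the solenoid's plunger for inspection

ROBOT

A 6-joint arm with a two-finger parallel gripper is mounted at the origin on a cart in front of the work surface, level with it; the furniture and walls round the work are solid. World frame = base frame: x ahead of the robot, y to its left, z up, the work surface at z = 0. Lengths are in m, angles in rad, forces in N, time in s.
With the tool pointing down it reaches from about 0.3 to 0.775 m from the base axis. Payload 14.6 kg.
Tool frame: the origin (TCP) lies on the centre line of the jaws, within the pads' length; the fingertips stand ctrl.tcp_to_tips ahead of it and the grasp point (between the pads) lies 2 mm behind it (ctrl.tcp_to_tips is the distance from the TCP to the fingertips, in m); z points along the fingers, y is the line along which they close (so a half turn about z gives the same grasp; the last joint's range is limited). The gripper opens to 94 mm and grips with 3 to 60 N. Pads are 16 mm wide; open, the fingers measure 119 mm over their backs; the gripper's body (75 mm by 177 mm) begins 78 mm behind the grasp point.
Start: joints at [-1.312, 0.3, 1.521, -0, 1.321, -0.067], TCP at [0.176, -0.521, 0.222] pointing down, gripper open.
Joint ranges: [-3.03, 3.03], [-0.79, 2.21], [0.23, 2.52], [-1.04, 4.18], [0, 3.07], [-2.55, 2.55]. Speed limits (rad/s): [2.22, 2.22, 2.57, 3.14, 3.14, 3.14].

INTERFACE

Orientations are given as [roll, pitch, yaw] about the fixed x, y, z axes, in that order (R = Rz(yaw) Ry(pitch) Rx(roll)).
In Python, from station import telemetry, viewer, hand_in, ctrl gives the robot as it stands.
- The arm moves only by the tool step_arm, never from a script. Its argument "plan" is a list of rows, each an object of numbers: "dx", "dy", "dz": the shift along the tool's x, y, z scaled (see below); "rx", "ry", "rz": the turn, a rotation vector about the tool's x, y, z scaled (see below); "claw": the closure, from 0 (fully open) to 1 (shut). In form: [{"dx": .., "dy": .., "dz": .., "rx": .., "ry": .., "rz": .., "claw": ..}, ...]. A call has 1 to 10 rows; each row shifts and turns the commanded pose from where the row before left it, along the tool's axes as they then stand; what a row does not reach is not made up. The controller multiplies each number of a shift by 0.1 m and each number of a turn by 90 degrees. A row lasts 1/10 s, in which the tool goes at most 50 mm and 8.59 degrees, less where a joint would pass 70% of its speed; a pose out of reach is approached as far as the arm can. A call with a number of a shift or a turn outside -1 to 1 is refused whole. A call with a gripper value outside its range is refused whole. The fingers move at their own pace and stop on an object; "grip_force" is the grip in N (left out, the last holds). Time passes only in rows, so rows that do not move let the fingers close. It gives the time, the measured TCP pose, the force, the opening and the grip force at its end, in the units of the state.
- telemetry.get_obs(): the state, without advancing time (a new reading comes with each control period).
- viewer.camera(name): name is "side" or "top" or "wrist"; returns a dict with "img" (400x640x3 uint8, red, green, blue), "z_map" (400x640 float32, m along the optical axis (not along the pixel's ray), 0 where there is no reading), "fx", "fy", "cx", "cy" (pixels), "R" (3x3) and "t" (3): a world point X has camera coordinates R X + t; the wrist camera has in their place "tool_from_camera" (4x4, takes a point from camera to tool coordinates, whose origin is the TCP and whose axes are the flange's). Camera axes: x right, y down, z forward; pixel columns grow to the right and rows downward; lengths in m; the calibration is good to about 2 mm. A picture is of the moment at which its call begins: read the wrist's pose just before it.
- hand_in(): hands the job in; it is judged then, once.
Trained networks look in a picture, given as the dict that the camera call returned (one of the last four; its "shot" number tells which), for a name from the list of things; names that differ only in an ending like _2 or _b are one class to them, and where a whole thing is asked for, a point or a joint stands for the part that bears it (a point fixed in the world has none). Each returns a list of dicts, best first, with "score" (0 to 1); they miss things now and then, are a little off and sometimes report something else, mostly with a low value. They report only what shows in the picture. A call takes as long as a camera call.
- viewer.recognise(target, picture): "rect" ([left, top, right, bottom] in pixels, round what is visible of it).
The state is a dict: "time_s": time; "qpos": joint angles; "joint_vel": joint speeds; "tau": joint torques, N m; "ee_pos": TCP position; "eef_rot": TCP orientation; "force": force on the tool from outside, world axes, zero at the start; "moment": the same for the moment, N m; "grip_width": finger opening in m; "grip_force": force on a finger pad.
Only numpy, scipy, OpenCV 4.12 (cv2) and the standard library are available. Lean on these libraries where they do the work, as an engineer would, in place of code of your own. Each camera call takes 0.05 s, during which the arm holds its last target. There are 200 camera calls.

TASK

The solenoid on the coil test set hums, so its plunger has to be looked at: first turn the voltage knob fully anticlockwise to its zero stop, and only then take the plunger by its fork head and draw it 30 mm out of the coil, straight along its sloping bore so that it does not bind. Finish while still holding it there, part way out, still, in line with the bore and not wedged against its wall; the knob stays at zero and the other things around stay where they are.

Things in the scene. Friction and masses are not known exactly. Their poses are not given: they have to be found in the camera images.
- knob_grip (a point): the voltage knob of the test set: a black pointer knob with a round skirt 53 mm across and on it a straight bar grip 46 mm long, 14 mm wide and 26 mm high. This point lies on the knob's axis, in the bar, 12 mm below the top of the bar and 13 mm above the skirt's upper face. z = the knob's axis, out of the sloping panel; x = along the bar towards its pointer end (white line); it turns with the knob
- volt_knob (a joint): angle of the voltage knob, rad: 0 = zero stop, fully anticlockwise seen from above; grows clockwise to 4.71. It turns stiffly (about 0.06 N m), stays where it is left, and starts between 0.8 and 2.5. The needle of the small meter behind it follows it
- bore_mouth (a point): centre of the mouth of the solenoid's bore, on top of its brass guide, fixed to the test set. z = axis of the bore, outwards: square to the sloping panel, leaning 18 degrees from vertical towards the test set's front. Blind bore, 17 mm across, 58 mm deep. The open steel frame with the coil is 46 x 46 mm, 64 mm high off the panel, 108 mm to the left of the knob's axis
- plunger: plunger, loose in the bore: steel bar 16 mm across with a square fork head 16 x 16 mm, 100 mm long, about 0.16 kg. Origin = centre of its foot, at first on the bore's bottom; z = its axis, foot to head; x, y square to the fork head's faces. Bar 0 to 62 mm, 10 mm neck to 68, fork head to 100. A dark groove at 27 to 30 mm shows once it is drawn 30 mm. Let go, it drops back
- tester: coil test set: grey steel case with a dark sloping panel, 150 deep x 196 wide mm, 32 mm high in front and 81 mm behind, standing fast on a bench riser. Origin = centre of its underside; x = from its front to its back, y = to its left, z up. The panel rises 18 degrees from front to back and carries knob, meter and solenoid
- spare_plunger: a second plunger of the same shape and size, lying on the riser to the left of the test set; not to be moved. Origin under its middle
- capacitor: black can capacitor 36 mm across, 70 mm tall, standing on the riser to the left of the test set; not to be moved. Origin under its centre
- relay_loose: small grey relay 22 x 29 x 34 mm on the counter in front of the keyboard; not to be moved. Origin under its centre
- screwdriver: red screwdriver 160 mm long lying on the counter; not to be moved. Origin under its centre
- tape: black roll of tape 58 mm across, 19 mm high, lying on the riser to the left of the test set; not to be moved. Origin under its centre
- riser: fixed bench riser: a wooden board 270 deep x 405 wide mm on steel legs, its top 66 mm above the counter; the test set stands on it. Origin = on the counter under its centre

How it is judged:
By the outcome, as a careful person would: the job done as asked, in the order asked, and still so for the second after the job is handed in, while the arm keeps its last pose, push and grip.
It also fails if it takes over 61 s, if anything falls off the work surface, if the arm or the gripper's body presses on something with over 40 N, if the wrist force passes 120 N, or if a joint passes its speed limit or range.

## Working session

There is one attempt and no reset: what is moved stays moved. The work goes in short steps, Python scripts to look and compute and a tool call to move; the robot and the scene stay as the last step left them, time stands still between calls to the robot, and variables do not carry over. Pictures are saved under pics/ and viewed, at most 10 in all, crops included, and the job is handed in when it is done.

Besides the shell and the picture viewer there is one more tool, called after ">>>" in YAML: its name, and indented under it one key for each argument. step_arm: Moves the arm, as the interface text tells. Shifts and turns lie within -1 to 1; 1 stands for 0.1 m of shift or 90 degrees of turn. Its arguments: {"type":"object","properties":{"plan":{"type":"array"},"grip_force":{"type":"number"}},"required":["plan"]}

```bash
mkdir -p pics; ls
cat > h.py <<'E'
import numpy as np, cv2
from scipy.spatial.transform import Rotation as Ro
from station import telemetry, viewer, hand_in, ctrl
def save(p,n): cv2.imwrite('pics/'+n,cv2.cvtColor(p['img'],cv2.COLOR_RGB2BGR))
def world(p,u,v,z=None,o=None):
    z=p['z_map'][int(round(v)),int(round(u))] if z is None else z
    c=np.array([(u-p['cx'])*z/p['fx'],(v-p['cy'])*z/p['fy'],z])
    return p['R'].T@(c-p['t'])
def cloud(p):
    v,u=np.mgrid[:400,:640]; z=p['z_map']
    c=np.stack([(u-p['cx'])*z/p['fx'],(v-p['cy'])*z/p['fy'],z],-1)
    if 'R' in p: return (c-p['t'])@p['R']
    return c
E
python3 - <<'E'
from h import *
print(telemetry.get_obs(), ctrl.tcp_to_tips)
for n in ['top','side']:
    p=viewer.camera(n); save(p,n+'0.png'); print(n,p['fx'],p['t'],p['R'].round(3).tolist())
    for t in ['volt_knob','plunger','tester','spare_plunger','capacitor','tape']:
        for d in viewer.recognise(t,p)[:2]: print(t,np.round(d['rect'],1),round(d['score'],2))
E
```

```text
pics
{'time_s': 0.0, 'qpos': array([-1.31158954e+00,  3.00486870e-01,  1.52161452e+00,  2.63427277e-05,
        1.32071071e+00, -6.65900312e-02]), 'joint_vel': array([-0.00066419,  0.00092831,  0.0009398 , -0.00194549,  0.00015437,
       -0.0001458 ]), 'tau': array([-2.11889535e-03, -5.31819034e+01, -3.52734911e+01,  7.07706157e-02,
        2.43942562e-02, -1.28980464e-04]), 'ee_pos': array([ 0.17597704, -0.52081374,  0.22186353]), 'eef_rot': array([-3.14037761e+00, -1.06601510e-04,  3.25790215e-01]), 'force': array([-0.39195485, -0.16502736, -0.31955551]), 'moment': array([ 0.01926099, -0.01226246,  0.00902196]), 'grip_force': 0.0, 'grip_width': 0.09398436952508415} 0.017
top 501.6780290757208 [-0.02746719  0.56290141  1.6376833 ] [[0.012, -1.0, 0.01], [-0.985, -0.013, -0.172], [0.172, -0.007, -0.985]]
volt_knob [402.4 206.1 408.6 211.7] 0.64
plunger [400.8 205.4 406.4 210.7] 0.54
tester [382.5 174.  454.2 232. ] 0.92
spare_plunger [335.9 207.2 348.5 240.6] 0.59
capacitor [341.6 169.  354.6 179.1] 0.55
tape [339.6 185.  356.  202.6] 0.71
side 393.32061119430756 [0.52385073 0.17367941 0.97808589] [[-0.981, -0.195, 0.02], [-0.122, 0.529, -0.84], [0.153, -0.826, -0.543]]
plunger [338.4 132.4 347.3 145. ] 0.4
tester [300.6 129.4 361.7 183. ] 0.92
spare_plunger [321.5 201.9 358.2 213.7] 0.68
spare_plunger [324.5 140.5 344.6 162.9] 0.67
capacitor [278.1 178.6 288.4 202. ] 0.82
tape [299.  191.  320.4 209.5] 0.78
tape [341.8 129.2 348.9 143.8] 0.36
```

View pics/top0.png

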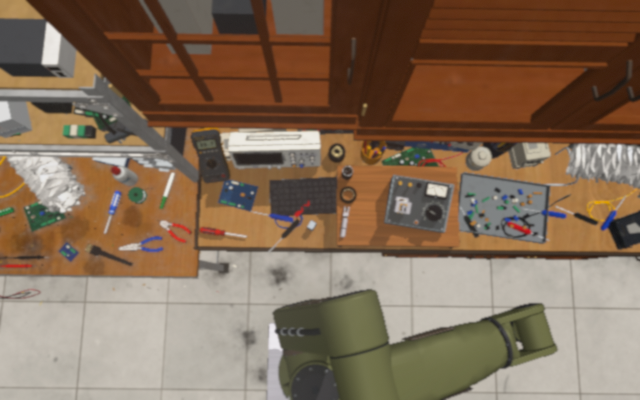

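View pics/side0.png

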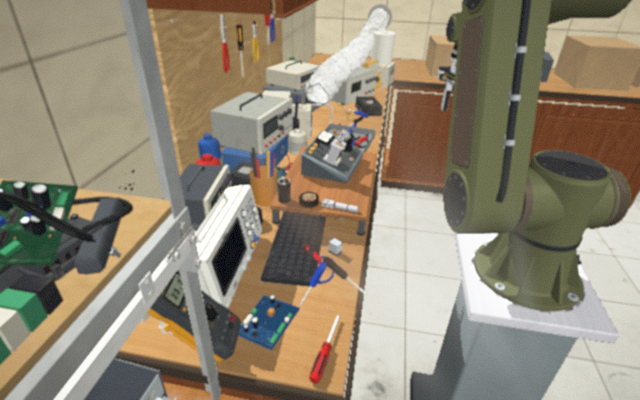

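Top view: the test set sits at about (420,204), with the knob near (434,212), the plunger near (403,206) and the meter at (437,189). The cabinets overhang behind. Next I'll compute coarse positions and take a wrist view.

Run:
```python
from h import *
p=viewer.camera('top'); C=cloud(p)
for n,(u,v) in dict(knob=(434,212),pl=(403,206),fl=(386,226),fr=(448,232),bl=(394,177),br=(453,182),cab=(434,120),cab2=(400,135)).items(): print(n,C[v,u].round(3))
w=viewer.camera('wrist'); print(w['tool_from_camera'].round(4).tolist(),w['fx'],w['fy'],w['cx'],w['cy'])
```

```text
knob [ 0.503 -0.363  0.153]
pl [ 0.512 -0.256  0.211]
fl [ 0.467 -0.222  0.07 ]
fr [ 0.45  -0.427  0.066]
bl [ 0.615 -0.239  0.149]
br [ 0.619 -0.449  0.065]
cab [ 0.607 -0.236  0.732]
cab2 [ 0.611 -0.185  0.614]
[[-0.0004, -0.9617, -0.2742, 0.0796], [1.0, -0.0002, -0.0009, 0.0002], [0.0008, -0.2742, 0.9617, -0.1627], [0.0, 0.0, 0.0, 1.0]] 319.97855543573144 319.97855543573144 318.25478553906134 197.86563602845217
```

```bash
cat >> h.py <<'E'
def Rtool(yaw,yt):  # tool axes: z into panel; x at angle yaw (deg) from tester +x about panel normal; yt tester yaw deg
    P=Ro.from_euler('ZY',[yt,-18],degrees=True)   # panel frame, z=normal
    return P*Ro.from_euler('z',yaw,degrees=True)*Ro.from_euler('x',180,degrees=True)
def cur():
    o=telemetry.get_obs(); return np.array(o['ee_pos']),Ro.from_euler('xyz',o['eef_rot']),o
def plan(pt,Rt):
    p,R,o=cur(); d=R.inv().apply(pt-p)*10; rv=np.degrees((R.inv()*Rt).as_rotvec())/90
    print('shift units (cur axes)',d.round(3),'turn units',rv.round(3),'min rot rows',np.linalg.norm(rv)*90/8.59,'shift after turn',(Rt.inv().apply(pt-p)*10).round(3))
E
python3 - <<'E'
from h import *
plan(np.array([.445,-.305,.36]),Rtool(90,-4.7))
E
```

```text
shift units (cur axes) [ 3.24  -1.186 -1.376] turn units [-0.177  0.116 -0.734] min rot rows 8.003568296294349 shift after turn [ 2.374  2.806 -0.535]
```

>>> step_arm:
  plan:
    - {"dx":0,"dy":0,"dz":-0.4}
    - {"dx":0.2,"dy":-0.07,"dz":-0.37}
    - {"dx":0.38,"dy":-0.14,"dz":-0.2}
    - {"dx":0.38,"dy":-0.14,"dz":-0.2}
    - {"dx":0.38,"dy":-0.14,"dz":-0.2}
    - {"dx":0.38,"dy":-0.14,"dz":0}
    - {"dx":0.38,"dy":-0.14,"dz":0}
    - {"dx":0.38,"dy":-0.14,"dz":0}
    - {"dx":0.38,"dy":-0.14,"dz":0}
    - {"dx":0.38,"dy":-0.14,"dz":0}

```text
$.plan[0]: bad value
```

>>> step_arm:
  plan:
    - {"rx":-0.02,"ry":0.013,"rz":-0.081}
    - {"rx":-0.02,"ry":0.013,"rz":-0.081}
    - {"rx":-0.02,"ry":0.013,"rz":-0.081}
    - {"rx":-0.02,"ry":0.013,"rz":-0.081}
    - {"rx":-0.02,"ry":0.013,"rz":-0.081}
    - {"rx":-0.02,"ry":0.013,"rz":-0.081}
    - {"rx":-0.02,"ry":0.013,"rz":-0.081}
    - {"rx":-0.02,"ry":0.013,"rz":-0.081}
    - {"rx":-0.02,"ry":0.013,"rz":-0.081}
    - {"rx":0,"ry":0,"rz":0}

```text
$.plan[0]: bad value
```

```bash
cat >> h.py <<'E'
def wrist():
    p,R,o=cur(); w=viewer.camera('wrist'); T=w['tool_from_camera']
    M=np.eye(4); M[:3,:3]=R.as_matrix(); M[:3,3]=p; M=M@T
    w['R']=M[:3,:3].T; w['t']=-M[:3,:3].T@M[:3,3]; return w
E
python3 - <<'E'
from h import *
p,R,o=cur(); print(p,o['time_s'],o['qpos'].round(2),o['force'])
plan(np.array([.445,-.305,.36]),Rtool(90,-4.7))
w=wrist(); save(w,'w1.png'); np.savez('w1.npz',**{k:v for k,v in w.items()})
for t in ['volt_knob','plunger','tester']:
    for d in viewer.recognise(t,w)[:2]: print(t,np.round(d['rect'],1),round(d['score'],2))
E
```

```text
[ 0.17603583 -0.52104586  0.22242711] 0.8 [-1.31  0.3   1.52  0.    1.32 -0.07] [-0.83226983 -0.03952599 -0.01440959]
shift units (cur axes) [ 3.24  -1.186 -1.376] turn units [-0.177  0.116 -0.734] min rot rows 8.003568296294349 shift after turn [ 2.374  2.806 -0.535]
```

View pics/w1.png

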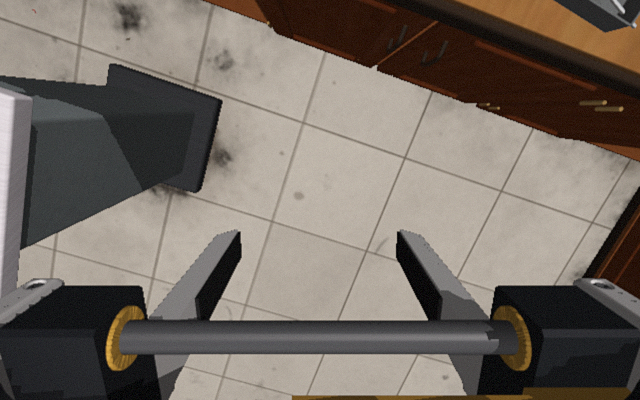

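The move was refused because every key is needed, so this wrist picture shows only the floor. Resending with all keys.

>>> step_arm:
  plan:
    - {"dx":0,"dy":0,"dz":-0.4,"rx":0,"ry":0,"rz":0,"claw":0}
    - {"dx":0.2,"dy":-0.07,"dz":-0.37,"rx":0,"ry":0,"rz":0,"claw":0}
    - {"dx":0.38,"dy":-0.14,"dz":-0.2,"rx":0,"ry":0,"rz":0,"claw":0}
    - {"dx":0.38,"dy":-0.14,"dz":-0.2,"rx":0,"ry":0,"rz":0,"claw":0}
    - {"dx":0.38,"dy":-0.14,"dz":-0.2,"rx":0,"ry":0,"rz":0,"claw":0}
    - {"dx":0.38,"dy":-0.14,"dz":0,"rx":0,"ry":0,"rz":0,"claw":0}
    - {"dx":0.38,"dy":-0.14,"dz":0,"rx":0,"ry":0,"rz":0,"claw":0}
    - {"dx":0.38,"dy":-0.14,"dz":0,"rx":0,"ry":0,"rz":0,"claw":0}
    - {"dx":0.38,"dy":-0.14,"dz":0,"rx":0,"ry":0,"rz":0,"claw":0}
    - {"dx":0.38,"dy":-0.14,"dz":0,"rx":0,"ry":0,"rz":0,"claw":0}

```text
time_s: 2.0
ee_pos: [0.446, -0.3033, 0.3596]
eef_rot: [3.141, -0.0, 0.326]
force: [0.7, -0.7, 0.3]
grip_width: 0.0938
grip_force: 0.0
```

>>> step_arm:
  plan:
    - {"dx":0,"dy":0,"dz":0,"rx":-0.02,"ry":0.013,"rz":-0.081,"claw":0}
    - {"dx":0,"dy":0,"dz":0,"rx":-0.02,"ry":0.013,"rz":-0.081,"claw":0}
    - {"dx":0,"dy":0,"dz":0,"rx":-0.02,"ry":0.013,"rz":-0.081,"claw":0}
    - {"dx":0,"dy":0,"dz":0,"rx":-0.02,"ry":0.013,"rz":-0.081,"claw":0}
    - {"dx":0,"dy":0,"dz":0,"rx":-0.02,"ry":0.013,"rz":-0.081,"claw":0}
    - {"dx":0,"dy":0,"dz":0,"rx":-0.02,"ry":0.013,"rz":-0.081,"claw":0}
    - {"dx":0,"dy":0,"dz":0,"rx":-0.02,"ry":0.013,"rz":-0.081,"claw":0}
    - {"dx":0,"dy":0,"dz":0,"rx":-0.02,"ry":0.013,"rz":-0.081,"claw":0}
    - {"dx":0,"dy":0,"dz":0,"rx":-0.02,"ry":0.013,"rz":-0.081,"claw":0}
    - {"dx":0,"dy":0,"dz":0,"rx":0,"ry":0,"rz":0,"claw":0}

```text
time_s: 3.0
ee_pos: [0.4445, -0.3048, 0.3594]
eef_rot: [2.822, 0.001, 1.483]
force: [-0.1, -0.1, 0.1]
grip_width: 0.0941
grip_force: 0.0
```

Run:
```python
from h import *
p,R,o=cur(); print(p,o['time_s'],o['qpos'].round(2),o['force'])
plan(np.array([.445,-.305,.36]),Rtool(90,-4.7))
w=wrist(); save(w,'w2.png'); np.savez('w2.npz',**{k:v for k,v in w.items()})
for t in ['volt_knob','plunger','tester']:
    for d in viewer.recognise(t,w)[:2]: print(t,np.round(d['rect'],1),round(d['score'],2))
```

```text
[ 0.44447606 -0.30481033  0.35943632] 3.0 [-0.76  0.05  1.53  0.2   1.31 -0.7 ] [-0.07803676 -0.09315992  0.13042803]
shift units (cur axes) [-0.001  0.007 -0.004] turn units [ 0.003  0.002 -0.004] min rot rows 0.054188451161723016 shift after turn [-0.001  0.007 -0.004]
volt_knob [293.1 193.4 331.9 237.8] 0.77
plunger [318.6 128.2 335.7 149. ] 0.72
plunger [194.7   0.  397.2 270.5] 0.72
tester [266.4  96.  397.9 247.6] 0.55
```

View pics/w2.png

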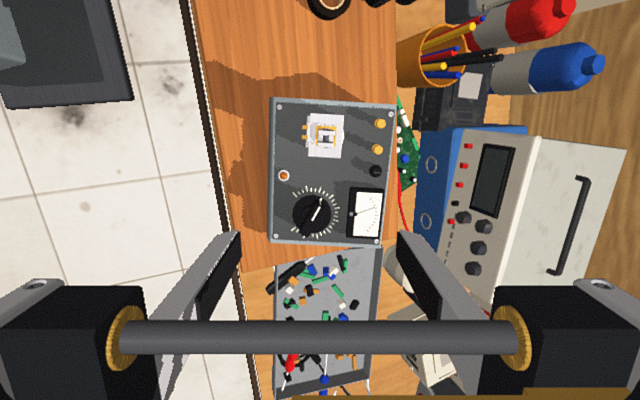

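Wrist view: the knob is at (313,213) with its white pointer line towards (320,205), and the plunger head is at (326,138). Left in the image is the test set's front. Next I'll fit the panel plane and rectify.

Run:
```python
from h import *
w=dict(np.load('w2.npz')); C=cloud(w)
# panel plane fit
m=np.zeros((400,640),bool); m[105:240,272:392]=1
P=C[m]; 
rng=np.random.default_rng(0); best=0
for _ in range(500):
    a=P[rng.choice(len(P),3,False)]; n=np.cross(a[1]-a[0],a[2]-a[0]); n/=np.linalg.norm(n)+1e-12
    i=abs((P-a[0])@n)<.002
    if i.sum()>best: best=i.sum(); I=i
c=P[I].mean(0); n=np.linalg.svd(P[I]-c)[2][2]; n*=np.sign(n[2]); print('n',n,'tilt',np.degrees(np.arccos(n[2])),'yaw',np.degrees(np.arctan2(-n[1],-n[0])),best,len(P))
# panel quad edges
q=((abs((C-c)@n)<.004)&m).astype(np.uint8)
X=np.array([n[2],0,-n[0]]);X=np.array([1,0,0])-n[0]*n; X/=np.linalg.norm(X); Y=np.cross(n,X)
H=(C-c)@n
pts=np.stack([(C-c)@X,(C-c)@Y],-1)[q>0].astype(np.float32)
r=cv2.minAreaRect(pts); print('rect',r); yt=None
# heights map: plunger/knob blobs
for nm,(r0,r1,c0,c1) in dict(knob=(190,240,288,340),sol=(108,165,298,350)).items():
    h=H[r0:r1,c0:c1]; print(nm,'hmax',h.max()); 
    for lo,hi in ((.005,.015),(.018,.05),(.05,.075),(.09,.13)):
        k=(h>lo)&(h<hi); Q=C[r0:r1,c0:c1][k]
        if len(Q)>8:
            uv=np.stack([(Q-c)@X,(Q-c)@Y],-1).astype(np.float32); print(lo,hi,len(Q),'mean',Q.mean(0).round(4),'med h',np.median(h[k]).round(4),'rect',cv2.minAreaRect(uv))
print('c',c,'X',X,'Y',Y); np.savez('pl.npz',c=c,n=n,X=X,Y=Y)
# crop
im=cv2.cvtColor(w['img'],cv2.COLOR_RGB2BGR)[95:250,262:402]; cv2.imwrite('pics/c2.png',cv2.resize(im,None,fx=3.8,fy=3.8,interpolation=cv2.INTER_CUBIC))
```

```text
n [-0.30547588  0.04595527  0.95109022] tilt 17.993750398875964 yaw -8.555324312289496 10128 16200
rect ((0.003274582326412201, -0.01324307918548584), (0.18097420036792755, 0.15960238873958588), 84.19644165039062)
knob hmax 0.41687807009228384
0.005 0.015 630 mean [ 0.5067 -0.365   0.1271] med h 0.01 rect ((-0.025144062936306, -0.05957912281155586), (0.049955807626247406, 0.05204799026250839), 61.35481643676758)
0.018 0.05 558 mean [ 0.5001 -0.3657  0.1467] med h 0.0343 rect ((-0.025530623272061348, -0.0599316731095314), (0.04505409300327301, 0.028208110481500626), 77.34235382080078)
sol hmax 0.41687807009228384
0.005 0.015 68 mean [ 0.5102 -0.2602  0.1231] med h 0.0117 rect ((-0.02159251645207405, 0.049334459006786346), (0.037098005414009094, 0.00812974851578474), 79.71544647216797)
0.05 0.075 1149 mean [ 0.5161 -0.2601  0.1797] med h 0.062 rect ((0.0010576527565717697, 0.04427079111337662), (0.04608318954706192, 0.0402064323425293), 80.85841369628906)
0.09 0.13 227 mean [ 0.5023 -0.259   0.2191] med h 0.1056 rect ((0.0006115310825407505, 0.044174447655677795), (0.0174575038254261, 0.015328656882047653), 84.31977844238281)
c [ 0.53371582 -0.30844171  0.12254028] X [0.95219982 0.01474294 0.30511991] Y [-1.73472348e-18  9.98834700e-01 -4.82622154e-02]
```

View pics/c2.png

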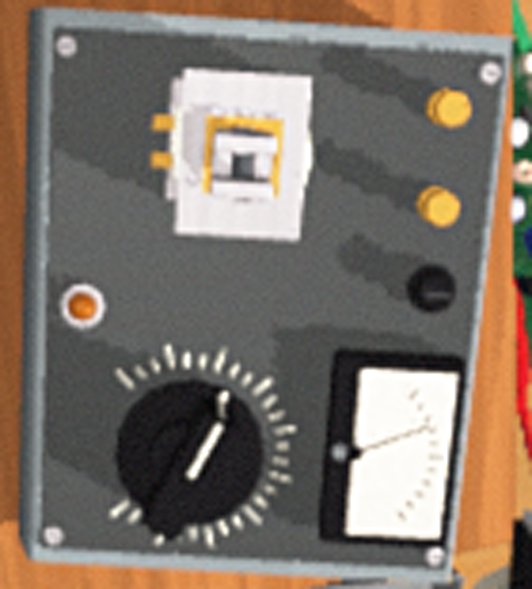

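Run:
```python
from h import *
w=dict(np.load('w2.npz')); C=cloud(w); d=dict(np.load('pl.npz'))
c,n,X,Y=[d[k] for k in 'cnXY']
P=C[5:245,225:262].reshape(-1,3); P=P[abs(P[:,2]-.066)<.01]; m=P.mean(0); s=np.linalg.svd(P-m)[2][2]; s*=np.sign(s[2]); print('riser n',s.round(4),m.round(4),len(P))
# white line on bar
h=(C-c)@n
im=w['img'][195:225,300:330].astype(int); k=im.min(-1)>130
hh=h[195:225,300:330]; k&=hh>.028
Q=C[195:225,300:330][k]; uv=np.stack([(Q-c)@X,(Q-c)@Y],-1).astype(np.float32); print(len(uv),cv2.minAreaRect(uv)); vx=cv2.fitLine(uv,cv2.DIST_L2,0,.01,.01).ravel(); print('line ang deg from X',np.degrees(np.arctan2(vx[1],vx[0])),vx[2:])
t=viewer.camera('top'); D=cloud(t); 
P=D[180:228,384:454].reshape(-1,3); print(np.c_[(P-c)@n].mean())
# top: head and knob
for nm,(r0,r1,c0,c1),lo,hi in (('head',(200,214,396,412),.095,.12),('bar',(203,220,425,445),.028,.045)):
    B=D[r0:r1,c0:c1]; hq=(B-c)@n; kk=(hq>lo)&(hq<hi); print(nm,kk.sum(),B[kk].mean(0).round(4) if kk.any() else '')
hb=h[190:240,288:340]; kk=(hb>.028)&(hb<.045); print('wrist bar',C[190:240,288:340][kk].mean(0),hb[kk].mean())
P=D[185:240,356:380].reshape(-1,3); P=P[abs(P[:,2]-.066)<.01]; print('top riser z',P[:,2].mean())
```

```text
riser n [-1.1e-03 -9.0e-04  1.0e+00] [ 0.4418 -0.2447  0.0664] 8362
39 ((-0.019377555698156357, -0.051284998655319214), (0.02043617144227028, 0.003167141694575548), 57.344970703125)
line ang deg from X 55.914867 [-0.01951453 -0.05165416]
0.09830097479995482
head 24 [ 0.5001 -0.2562  0.2201]
bar 19 [ 0.4939 -0.3732  0.1506]
wrist bar [ 0.49916962 -0.36624227  0.15056876] 0.03455440394589191
top riser z 0.0661317211572753
```

Run:
```python
from h import *
w=dict(np.load('w2.npz')); C=cloud(w); d=dict(np.load('pl.npz')); c,n,X,Y=[d[k] for k in 'cnXY']
M=np.zeros((400,640),bool); M[85:262,255:410]=1
for _ in range(6):
    q=M&(abs((C-c)@n)<.0012); P=C[q]; c=P.mean(0); n=np.linalg.svd(P-c,full_matrices=False)[2][2]; n*=np.sign(n[2])
print('n',n.round(4),'az',np.degrees(np.arctan2(-n[1],-n[0])),'tilt',np.degrees(np.arccos(n[2])))
X=np.array([1,0,0])-n[0]*n; X/=np.linalg.norm(X); Y=np.cross(n,X)
q=M&(abs((C-c)@n)<.002); cc=max(cv2.findContours(q.astype(np.uint8),0,2)[0],key=cv2.contourArea)
q2=np.zeros((400,640),np.uint8); cv2.drawContours(q2,[cc],-1,1,-1); cc=cc[:,0]
uv=np.stack([(C-c)@X,(C-c)@Y],-1)
r=cv2.minAreaRect(uv[cc[:,1],cc[:,0]].astype(np.float32)); print(r, 'Xaz',np.degrees(np.arctan2(X[1],X[0])))
# front edge & back edge & side per row
for nm,f in (('front',np.argmax),('back',lambda a:len(a)-1-np.argmax(a[::-1]))):
    pp=np.array([uv[v,f(q2[v])] for v in range(115,228)]); l=cv2.fitLine(pp.astype(np.float32),cv2.DIST_HUBER,0,.01,.01).ravel(); print(nm,np.degrees(np.arctan2(l[1],l[0])),l[2:])
for nm,f in (('left',np.argmax),('right',lambda a:len(a)-1-np.argmax(a[::-1]))):
    pp=np.array([uv[f(q2[:,u]),u] for u in range(285,375)]); l=cv2.fitLine(pp.astype(np.float32),cv2.DIST_HUBER,0,.01,.01).ravel(); print(nm,np.degrees(np.arctan2(l[1],l[0])),l[2:])
h=(C-c)@n
for nm,(r0,r1,c0,c1),lo,hi in (('skirt',(190,240,288,340),.005,.015),('bar',(190,240,288,340),.03,.045),('frame',(108,165,298,350),.056,.066),('guide',(108,165,298,350),.067,.08),('head',(108,165,298,350),.09,.13)):
    k=(h[r0:r1,c0:c1]>lo)&(h[r0:r1,c0:c1]<hi); Q=uv[r0:r1,c0:c1][k].astype(np.float32)
    if len(Q)>5: print(nm,len(Q),np.median(h[r0:r1,c0:c1][k]).round(4),cv2.minAreaRect(Q))
np.savez('pl.npz',c=c,n=n,X=X,Y=Y)
```

```text
n [-0.3052  0.0459  0.9512] az -8.562714752029686 tilt 17.9746213626082
((0.0027881786227226257, -0.012514397501945496), (0.19602155685424805, 0.15399789810180664), 80.5053939819336) Xaz 0.8857700254002794
front 80.45537 [-0.06973751  0.00052226]
back 56.517193 [ 0.0582496  -0.01950229]
left -7.4827495 [-0.00047754  0.08085397]
right -10.4391985 [-0.0088725  -0.10580072]
skirt 629 0.01 ((-0.025597024708986282, -0.05773749575018883), (0.04995628073811531, 0.05204835534095764), 61.35527038574219)
bar 390 0.0349 ((-0.025849439203739166, -0.05853985249996185), (0.0455520898103714, 0.014179280959069729), 55.9418830871582)
frame 1121 0.062 ((0.0008868146687746048, 0.04606477916240692), (0.04608311876654625, 0.03850998729467392), 80.85873413085938)
head 227 0.1055 ((0.0001253248192369938, 0.04601745307445526), (0.017457477748394012, 0.015329328365623951), 84.32125091552734)
```

```bash
cat >> h.py <<'E'
try:
    _d=dict(np.load('pl.npz')); c,n,X,Y=[_d[k] for k in 'cnXY']
    def pan(u,v,h): return c+u*X+v*Y+h*n
except Exception: pass
E
python3 - <<'E'
from h import *
print(Rtool(65.4,-8.6).as_matrix()[:,2], n)
for h in (.1,.033): plan(pan(-.0257,-.0583,h),Rtool(65.4,-8.6));
E
```

```text
[ 0.30554253 -0.04620896 -0.95105652] [-0.30515593  0.04594739  0.9511933 ]
shift units (cur axes) [-0.564 -0.084  1.515] turn units [ 0.    -0.012  0.309] min rot rows 3.235492060933994 shift after turn [-0.511  0.182  1.526]
shift units (cur axes) [-0.576 -0.088  2.185] turn units [ 0.    -0.012  0.309] min rot rows 3.235492060933994 shift after turn [-0.511  0.181  2.196]
```

>>> step_arm:
  plan:
    - {"dx":0,"dy":0,"dz":0,"rx":0,"ry":-0.003,"rz":0.0772,"claw":0.5}
    - {"dx":0,"dy":0,"dz":0,"rx":0,"ry":-0.003,"rz":0.0772,"claw":0.5}
    - {"dx":0,"dy":0,"dz":0,"rx":0,"ry":-0.003,"rz":0.0772,"claw":0.5}
    - {"dx":0,"dy":0,"dz":0,"rx":0,"ry":-0.003,"rz":0.0772,"claw":0.5}
    - {"dx":-0.128,"dy":0.045,"dz":0.38,"rx":0,"ry":0,"rz":0,"claw":0.5}
    - {"dx":-0.128,"dy":0.045,"dz":0.38,"rx":0,"ry":0,"rz":0,"claw":0.5}
    - {"dx":-0.128,"dy":0.045,"dz":0.38,"rx":0,"ry":0,"rz":0,"claw":0.5}
    - {"dx":-0.128,"dy":0.045,"dz":0.38,"rx":0,"ry":0,"rz":0,"claw":0.5}
    - {"dx":0,"dy":0,"dz":0,"rx":0,"ry":0,"rz":0,"claw":0.5}

```text
time_s: 4.15
ee_pos: [0.478, -0.364, 0.2081]
eef_rot: [2.862, -0.131, 1.009]
force: [-0.3, 0.9, 0.9]
grip_width: 0.047
grip_force: 0.0
```

Run:
```python
from h import *
R=Rtool(65.4,-8.6)
plan(pan(-.0257,-.0583,.033),R)
w=wrist(); save(w,'w3.png'); C=cloud(w); h=(C-c)@n; uv=np.stack([(C-c)@X,(C-c)@Y],-1)
near=np.linalg.norm(uv-[-.0257,-.0583],axis=-1)<.04
for lo,hi in ((.006,.014),(.03,.045)):
    k=near&(h>lo)&(h<hi); print(k.sum(),np.median(h[k]) if k.any() else 0, cv2.minAreaRect(uv[k].astype(np.float32)) if k.any() else 0)
k=(np.linalg.norm(uv-[0,.046],axis=-1)<.03)&(h>.09)&(h<.13); print('head',k.sum(),np.median(h[k]),cv2.minAreaRect(uv[k].astype(np.float32)))
```

```text
shift units (cur axes) [0.009 0.028 0.627] turn units [-0.005 -0.001 -0.001] min rot rows 0.05245396448098988 shift after turn [0.01  0.024 0.628]
1679 0.010073428610502946 ((-0.02543729729950428, -0.05846913903951645), (0.05088772624731064, 0.05173919349908829), 56.8709831237793)
1080 0.034980171509875174 ((-0.02544192224740982, -0.059000737965106964), (0.0455271452665329, 0.013464878313243389), 56.097042083740234)
head 1417 0.1050774946650945 ((6.439676508307457e-05, 0.04528035596013069), (0.017087865620851517, 0.016070736572146416), 80.54242706298828)
```

View pics/w3.png

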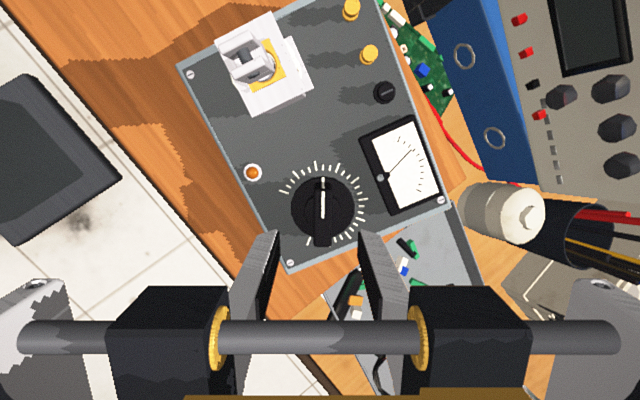

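The bar at (322,205) lies along the tool's x as planned, and the fingers straddle it. Descending to grip.

>>> step_arm:
  plan:
    - {"dx":0.004,"dy":0.013,"dz":0.2,"rx":-0.005,"ry":0,"rz":0,"claw":0.5}
    - {"dx":0.004,"dy":0.013,"dz":0.2,"rx":0,"ry":0,"rz":0,"claw":0.5}
    - {"dx":0,"dy":0,"dz":0.15,"rx":0,"ry":0,"rz":0,"claw":0.5}
    - {"dx":0,"dy":0,"dz":0.08,"rx":0,"ry":0,"rz":0,"claw":0.5}
    - {"dx":0,"dy":0,"dz":0,"rx":0,"ry":0,"rz":0,"claw":0.7}
    - {"dx":0,"dy":0,"dz":0,"rx":0,"ry":0,"rz":0,"claw":1}
    - {"dx":0,"dy":0,"dz":0,"rx":0,"ry":0,"rz":0,"claw":1}
    - {"dx":0,"dy":0,"dz":0,"rx":0,"ry":0,"rz":0,"claw":1}
  grip_force: 25

```text
time_s: 5.0
ee_pos: [0.5006, -0.3681, 0.1551]
eef_rot: [2.846, -0.129, 1.012]
force: [-22.2, 13.4, 10.3]
grip_width: 0.0185
grip_force: 11.4
```

Run:
```python
from h import *
o=telemetry.get_obs(); print({k:np.round(o[k],4) for k in o}); plan(pan(-.0255,-.0586,.033),Rtool(65.4,-8.6))
```

```text
{'time_s': np.float64(5.0), 'qpos': array([-0.7671,  0.3811,  1.6083,  0.2329,  0.8983, -0.3113]), 'joint_vel': array([-0.0046, -0.0043,  0.0275, -0.0151,  0.0608,  0.0022]), 'tau': array([ 1.24870e+00, -5.37896e+01, -3.86015e+01,  1.48410e+00,
       -4.51170e+00, -2.61000e-02]), 'ee_pos': array([ 0.5006, -0.3681,  0.1551]), 'eef_rot': array([ 2.8459, -0.1289,  1.012 ]), 'force': array([-22.1782,  13.4208,  10.2628]), 'moment': array([2.333 , 3.9579, 0.4757]), 'grip_force': np.float64(11.3997), 'grip_width': np.float64(0.0185)}
shift units (cur axes) [-0.008 -0.026  0.052] turn units [ 0.005 -0.     0.001] min rot rows 0.05620706361700641 shift after turn [-0.008 -0.025  0.053]
```

>>> step_arm:
  plan:
    - {"dx":0,"dy":0,"dz":0,"rx":0,"ry":0,"rz":0,"claw":0.55}
    - {"dx":0,"dy":0,"dz":0,"rx":0,"ry":0,"rz":0,"claw":0.55}
    - {"dx":0,"dy":0,"dz":0,"rx":0,"ry":0,"rz":0,"claw":0.55}
    - {"dx":0,"dy":0,"dz":0,"rx":0,"ry":0,"rz":0,"claw":0.55}
  grip_force: 25

```text
time_s: 5.4
ee_pos: [0.5009, -0.3683, 0.1546]
eef_rot: [2.845, -0.129, 1.012]
force: [-0.5, 0.7, 0.2]
grip_width: 0.0418
grip_force: 0.0
```

Run:
```python
from h import *
p,R,o=cur(); print({k:np.round(o[k],4) for k in ('time_s','ee_pos','force','moment','grip_width')}); plan(pan(-.0255,-.0586,.033),Rtool(65.4,-8.6))
print('force tool now',R.inv().apply(o['force']),'before',R.inv().apply([-22.2,13.4,10.3]))
```

```text
{'time_s': np.float64(5.4), 'ee_pos': array([ 0.5009, -0.3683,  0.1546]), 'force': array([-0.4507,  0.686 ,  0.1579]), 'moment': array([-0.0489,  0.0737, -0.088 ]), 'grip_width': np.float64(0.0418)}
shift units (cur axes) [-0.008 -0.028  0.047] turn units [ 0.006 -0.     0.001] min rot rows 0.05980067351962446 shift after turn [-0.008 -0.027  0.047]
force tool now [ 0.36009107 -0.68059341 -0.32540029] before [  0.91658534 -21.8001622  -17.38973259]
```

Force free once opened: the earlier reading lagged, so the jaws were 2.8 mm off to one side and 4.7 mm high. Correcting and re-gripping.

>>> step_arm:
  plan:
    - {"dx":-0.008,"dy":-0.028,"dz":0,"rx":0.006,"ry":0,"rz":0,"claw":0.55}
    - {"dx":0,"dy":0,"dz":0.045,"rx":0,"ry":0,"rz":0,"claw":0.55}
    - {"dx":0,"dy":0,"dz":0,"rx":0,"ry":0,"rz":0,"claw":0.75}
    - {"dx":0,"dy":0,"dz":0,"rx":0,"ry":0,"rz":0,"claw":0.9}
    - {"dx":0,"dy":0,"dz":0,"rx":0,"ry":0,"rz":0,"claw":1}
    - {"dx":0,"dy":0,"dz":0,"rx":0,"ry":0,"rz":0,"claw":1}
    - {"dx":0,"dy":0,"dz":0,"rx":0,"ry":0,"rz":0,"claw":1}
    - {"dx":0,"dy":0,"dz":0,"rx":0,"ry":0,"rz":0,"claw":1}
  grip_force: 25

```text
time_s: 6.2
ee_pos: [0.4997, -0.3676, 0.1493]
eef_rot: [2.855, -0.129, 1.012]
force: [0.5, -0.6, -0.4]
grip_width: 0.0133
grip_force: 25.0
```

Run:
```python
from h import *
p,R,o=cur(); print({k:np.round(o[k],4) for k in ('time_s','ee_pos','force','moment','grip_width','grip_force')}); plan(pan(-.0255,-.0586,.033),Rtool(65.4,-8.6))
print('force tool now',R.inv().apply(o['force']))
```

```text
{'time_s': np.float64(6.2), 'ee_pos': array([ 0.4997, -0.3676,  0.1493]), 'force': array([ 0.4956, -0.6347, -0.4415]), 'moment': array([-0.1075, -0.0699,  0.0097]), 'grip_width': np.float64(0.0133), 'grip_force': np.float64(24.9861)}
shift units (cur axes) [0.    0.001 0.001] turn units [-0.    -0.     0.001] min rot rows 0.013354012074775563 shift after turn [0.    0.001 0.001]
force tool now [-0.32986537  0.61201591  0.60010302]
```

>>> step_arm:
  plan:
    - {"dx":0,"dy":0,"dz":0,"rx":0,"ry":0,"rz":-0.07,"claw":1}
    - {"dx":0,"dy":0,"dz":0,"rx":0,"ry":0,"rz":-0.07,"claw":1}
    - {"dx":0,"dy":0,"dz":0,"rx":0,"ry":0,"rz":-0.07,"claw":1}
    - {"dx":0,"dy":0,"dz":0,"rx":0,"ry":0,"rz":-0.07,"claw":1}
    - {"dx":0,"dy":0,"dz":0,"rx":0,"ry":0,"rz":-0.07,"claw":1}
    - {"dx":0,"dy":0,"dz":0,"rx":0,"ry":0,"rz":-0.07,"claw":1}
    - {"dx":0,"dy":0,"dz":0,"rx":0,"ry":0,"rz":-0.07,"claw":1}
    - {"dx":0,"dy":0,"dz":0,"rx":0,"ry":0,"rz":-0.07,"claw":1}
    - {"dx":0,"dy":0,"dz":0,"rx":0,"ry":0,"rz":-0.07,"claw":1}
    - {"dx":0,"dy":0,"dz":0,"rx":0,"ry":0,"rz":-0.07,"claw":1}

```text
time_s: 7.2
ee_pos: [0.499, -0.3676, 0.1491]
eef_rot: [2.895, 0.193, 2.073]
force: [-6.1, -0.3, 1.1]
grip_width: 0.0134
grip_force: 25.0
```

>>> step_arm:
  plan:
    - {"dx":0,"dy":0,"dz":0,"rx":0,"ry":0,"rz":0,"claw":1}
    - {"dx":0,"dy":0,"dz":0,"rx":0,"ry":0,"rz":-0.03,"claw":1}
    - {"dx":0,"dy":0,"dz":0,"rx":0,"ry":0,"rz":0,"claw":1}

```text
time_s: 7.5
ee_pos: [0.4989, -0.3676, 0.1491]
eef_rot: [2.903, 0.203, 2.117]
force: [-5.8, 0.1, 1.5]
grip_width: 0.0137
grip_force: 25.0
```

```bash
cat > st.py <<'E'
from h import *
p,R,o=cur(); print({k:np.round(o[k],4) for k in ('time_s','qpos','ee_pos','grip_width','grip_force')})
f=R.inv().apply(o['force']); m=R.inv().apply(o['moment']); print('tool F',f.round(2),'M',m.round(3))
P=Ro.from_euler('ZY',[-8.6,-18],degrees=True); Q=(P.inv()*R*Ro.from_euler('x',180,degrees=True)); print('yaw',Q.as_euler('ZYX',degrees=True).round(2))
print('panel coords',((p-c)@np.array([X,Y,n]).T).round(4))
E
python3 st.py
```

```text
{'time_s': np.float64(7.5), 'qpos': array([-0.7675,  0.3892,  1.6103,  0.2302,  0.8985, -1.46  ]), 'ee_pos': array([ 0.4989, -0.3676,  0.1491]), 'grip_width': np.float64(0.0137), 'grip_force': np.float64(24.9927)}
tool F [ 2.76 -4.29 -3.23] M [ 0.824  0.498 -0.014]
yaw [ 1.3129e+02 -1.2000e-01  5.0000e-02]
panel coords [-0.0264 -0.0586  0.0331]
```

>>> step_arm:
  plan:
    - {"dx":0,"dy":0,"dz":0,"rx":0,"ry":0,"rz":-0.03,"claw":1}
    - {"dx":0,"dy":0,"dz":0,"rx":0,"ry":0,"rz":0,"claw":1}

```text
time_s: 7.7
ee_pos: [0.4989, -0.3676, 0.1491]
eef_rot: [2.913, 0.214, 2.164]
force: [-5.8, 0.5, 2.3]
grip_width: 0.0135
grip_force: 25.0
```

```bash
python3 st.py
```

```text
{'time_s': np.float64(7.7), 'qpos': array([-0.7676,  0.3892,  1.6104,  0.2302,  0.8985, -1.5071]), 'ee_pos': array([ 0.4989, -0.3676,  0.1491]), 'grip_width': np.float64(0.0135), 'grip_force': np.float64(24.9924)}
tool F [ 3.09 -3.76 -3.94] M [ 0.921  0.563 -0.05 ]
yaw [ 1.3399e+02 -1.2000e-01  5.0000e-02]
panel coords [-0.0264 -0.0586  0.0331]
```

>>> step_arm:
  plan:
    - {"dx":0,"dy":0,"dz":0,"rx":0,"ry":0,"rz":-0.03,"claw":1}
    - {"dx":0,"dy":0,"dz":0,"rx":0,"ry":0,"rz":0,"claw":1}

```text
time_s: 7.9
ee_pos: [0.4989, -0.3676, 0.1491]
eef_rot: [2.923, 0.225, 2.21]
force: [-5.6, 0.2, 2.0]
grip_width: 0.0138
grip_force: 25.2
```

```bash
python3 st.py
```

```text
{'time_s': np.float64(7.9), 'qpos': array([-0.7676,  0.3891,  1.6104,  0.2304,  0.8985, -1.5539]), 'ee_pos': array([ 0.4989, -0.3676,  0.1491]), 'grip_width': np.float64(0.0138), 'grip_force': np.float64(25.216)}
tool F [ 2.95 -3.69 -3.6 ] M [0.92  0.581 0.396]
yaw [ 1.3666e+02 -1.2000e-01  4.0000e-02]
panel coords [-0.0264 -0.0586  0.0331]
```

Mz jumped to 0.4 N m at 136.7°, so the zero stop is reached. Releasing and retracting along the knob axis.

>>> step_arm:
  plan:
    - {"dx":0,"dy":0,"dz":0,"rx":0,"ry":0,"rz":0,"claw":0.6}
    - {"dx":0,"dy":0,"dz":0,"rx":0,"ry":0,"rz":0,"claw":0.6}
    - {"dx":0,"dy":0,"dz":0,"rx":0,"ry":0,"rz":0,"claw":0.6}
    - {"dx":0,"dy":0,"dz":-0.2,"rx":0,"ry":0,"rz":0,"claw":0.5}
    - {"dx":0,"dy":0,"dz":-0.3,"rx":0,"ry":0,"rz":0,"claw":0.5}
    - {"dx":0,"dy":0,"dz":-0.4,"rx":0,"ry":0,"rz":0,"claw":0.5}
    - {"dx":0,"dy":0,"dz":-0.4,"rx":0,"ry":0,"rz":0,"claw":0.5}
    - {"dx":0,"dy":0,"dz":-0.3,"rx":0,"ry":0,"rz":0,"claw":0.5}
    - {"dx":0,"dy":0,"dz":0,"rx":0,"ry":0,"rz":0,"claw":0.5}

```text
time_s: 8.8
ee_pos: [0.4509, -0.361, 0.3062]
eef_rot: [2.921, 0.232, 2.209]
force: [-1.1, 0.4, -0.5]
grip_width: 0.0472
grip_force: 0.0
```

>>> step_arm:
  plan:
    - {"dx":0,"dy":0,"dz":0,"rx":0,"ry":0,"rz":0.0865,"claw":0.5}
    - {"dx":0,"dy":0,"dz":0,"rx":0,"ry":0,"rz":0.0865,"claw":0.5}
    - {"dx":0,"dy":0,"dz":0,"rx":0,"ry":0,"rz":0.0865,"claw":0.5}
    - {"dx":0,"dy":0,"dz":0,"rx":0,"ry":0,"rz":0.0865,"claw":0.5}
    - {"dx":0,"dy":0,"dz":0,"rx":0,"ry":0,"rz":0.0865,"claw":0.5}
    - {"dx":0,"dy":0,"dz":0,"rx":0,"ry":0,"rz":0.0865,"claw":0.5}
    - {"dx":0,"dy":0,"dz":0,"rx":0,"ry":0,"rz":0,"claw":0.5}
    - {"dx":0,"dy":0,"dz":0,"rx":0,"ry":0,"rz":0,"claw":0.5}

```text
time_s: 9.6
ee_pos: [0.4509, -0.3602, 0.3009]
eef_rot: [2.829, -0.001, 1.423]
force: [-0.1, -0.6, 0.0]
grip_width: 0.0473
grip_force: 0.0
```

```bash
cat > look.py <<'E'
import sys
from h import *
w=wrist(); save(w,sys.argv[1]); C=cloud(w); h=(C-c)@n; uv=np.stack([(C-c)@X,(C-c)@Y],-1)
def rep(nm,c0,r,lo,hi):
    k=(np.linalg.norm(uv-c0,axis=-1)<r)&(h>lo)&(h<hi)
    if k.sum()>8: print(nm,k.sum(),np.median(h[k]).round(4),cv2.minAreaRect(uv[k].astype(np.float32)))
    return k
rep('bar',[-.0255,-.0586],.03,.03,.045)
k=rep('frame',[0,.046],.04,.055,.068); rep('head',[0,.046],.02,.09,.2)
rep('headtop',[0,.046],.02,.1025,.108)
im=w['img'].astype(int)
K=(np.linalg.norm(uv-[-.0255,-.0586],axis=-1)<.024)&(h>.03)&(h<.045)&(im.min(-1)>130); Q=uv[K].astype(np.float32)
if len(Q)>5: l=cv2.fitLine(Q,cv2.DIST_L2,0,.01,.01).ravel(); print('white line deg from tester x',np.degrees(np.arctan2(l[1],l[0]))+9.5,l[2:])
E
python3 st.py; python3 look.py w4.png; python3 -c "
from h import *
plan(pan(0,.0455,.16),Rtool(90,-8.6))"
```

```text
{'time_s': np.float64(9.6), 'qpos': array([-0.8229,  0.1685,  1.5292,  0.2081,  1.2042, -0.7266]), 'ee_pos': array([ 0.4509, -0.3602,  0.3009]), 'grip_width': np.float64(0.0473), 'grip_force': np.float64(0.0)}
tool F [-0.58 -0.04 -0.05] M [ 0.074 -0.017  0.03 ]
yaw [ 9.013e+01 -8.000e-02  7.000e-02]
panel coords [-0.0258 -0.0585  0.1925]
bar 593 0.0348 ((-0.026029808446764946, -0.058955688029527664), (0.014214693568646908, 0.04605643451213837), 36.007083892822266)
frame 1868 0.062 ((0.0007541831582784653, 0.04594236612319946), (0.0452347993850708, 0.04039844498038292), 81.04808807373047)
head 434 0.1055 ((9.913090616464615e-05, 0.04547819495201111), (0.016758697107434273, 0.01535884290933609), 81.16313934326172)
headtop 298 0.1059 ((0.0001696213148534298, 0.045931603759527206), (0.015840984880924225, 0.01535884290933609), 81.16313934326172)
white line deg from tester x -44.409462 [-0.03286361 -0.05057824]
shift units (cur axes) [1.067 0.093 0.327] turn units [-0.001 -0.001  0.001] min rot rows 0.016936448141777895 shift after turn [1.068 0.091 0.326]
```

View pics/w4.png

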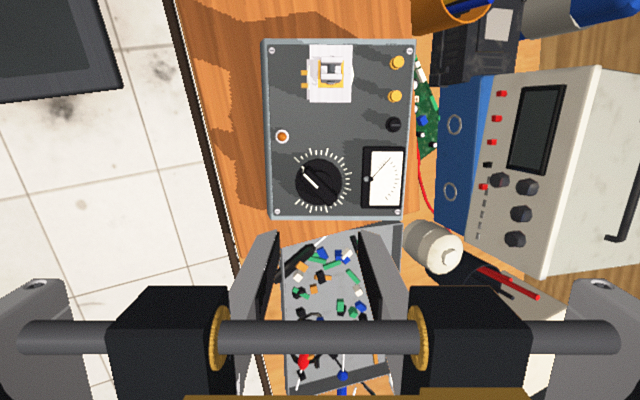

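The knob bar is at 135.5°, with its pointer at the first tick near (302,167) and the meter needle at its end, so it is at zero. Moving over the plunger head, seen at (331,72).

>>> step_arm:
  plan:
    - {"dx":0.2,"dy":0.018,"dz":0,"rx":0,"ry":0,"rz":0,"claw":0.5}
    - {"dx":0.3,"dy":0.025,"dz":0,"rx":0,"ry":0,"rz":0,"claw":0.5}
    - {"dx":0.3,"dy":0.025,"dz":0.1,"rx":0,"ry":0,"rz":0,"claw":0.5}
    - {"dx":0.2,"dy":0.017,"dz":0.1,"rx":0,"ry":0,"rz":0,"claw":0.5}
    - {"dx":0.07,"dy":0.006,"dz":0.12,"rx":0,"ry":0,"rz":0,"claw":0.5}
    - {"dx":0,"dy":0,"dz":0,"rx":0,"ry":0,"rz":0,"claw":0.5}
    - {"dx":0,"dy":0,"dz":0,"rx":0,"ry":0,"rz":0,"claw":0.5}

```text
time_s: 10.35
ee_pos: [0.4852, -0.258, 0.2739]
eef_rot: [2.829, -0.001, 1.42]
force: [-0.6, -0.2, -0.3]
grip_width: 0.0469
grip_force: 0.0
```

```bash
python3 st.py; python3 look.py w5.png; python3 -c "
from h import *
plan(pan(.0002,.0457,.094),Rtool(90,-8.6))"
```

```text
{'time_s': np.float64(10.35), 'qpos': array([-0.6204,  0.1049,  1.6634,  0.1583,  1.0978, -0.5221]), 'ee_pos': array([ 0.4852, -0.258 ,  0.2739]), 'grip_width': np.float64(0.0469), 'grip_force': np.float64(0.0)}
tool F [-0.26 -0.64  0.09] M [ 0.088 -0.047  0.013]
yaw [ 8.994e+01 -5.000e-02  6.000e-02]
panel coords [0.0002 0.045  0.161 ]
bar 585 0.0347 ((-0.02590338885784149, -0.05826064944267273), (0.014224561862647533, 0.0461399145424366), 36.03574752807617)
frame 1629 0.0619 ((0.0007746275514364243, 0.046240948140621185), (0.046100493520498276, 0.040212009102106094), 80.73918914794922)
head 536 0.1042 ((6.64019025862217e-05, 0.046982746571302414), (0.016599107533693314, 0.015889428555965424), 80.28284454345703)
headtop 296 0.1057 ((1.0906718671321869e-05, 0.04665867239236832), (0.015941521152853966, 0.015889428555965424), 80.28284454345703)
white line deg from tester x -45.322918 [-0.03311046 -0.05023921]
shift units (cur axes) [ 0.01  -0.002  0.673] turn units [-0.    -0.    -0.001] min rot rows 0.013114575890473395 shift after turn [ 0.01  -0.002  0.673]
```

View pics/w5.png

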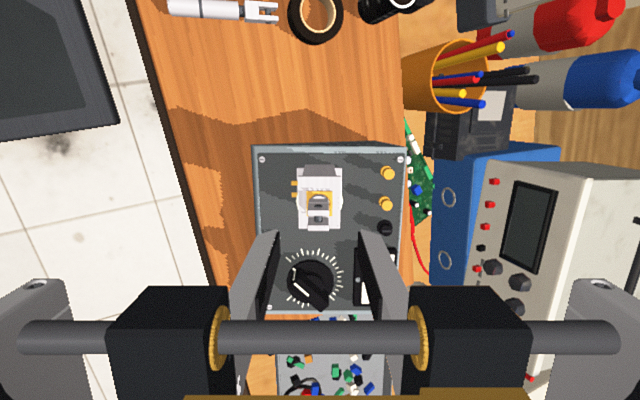

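The head at (318,212) is centred between the jaws. Descending and gripping the fork head.

>>> step_arm:
  plan:
    - {"dx":0.015,"dy":0,"dz":0.2,"rx":0,"ry":0,"rz":0,"claw":0.5}
    - {"dx":0,"dy":0,"dz":0.2,"rx":0,"ry":0,"rz":0,"claw":0.5}
    - {"dx":0,"dy":0,"dz":0.17,"rx":0,"ry":0,"rz":0,"claw":0.5}
    - {"dx":0,"dy":0,"dz":0.1,"rx":0,"ry":0,"rz":0,"claw":0.5}
    - {"dx":0,"dy":0,"dz":0,"rx":0,"ry":0,"rz":0,"claw":0.5}
    - {"dx":0,"dy":0,"dz":0,"rx":0,"ry":0,"rz":0,"claw":0.5}

```text
time_s: 11.0
ee_pos: [0.506, -0.2594, 0.211]
eef_rot: [2.827, -0.001, 1.419]
force: [-0.3, 0.3, 0.1]
grip_width: 0.0469
grip_force: 0.0
```

```bash
python3 st.py; python3 look.py w6.png
```

```text
{'time_s': np.float64(11.0), 'qpos': array([-0.5983,  0.1992,  1.7043,  0.1647,  0.9598, -0.5219]), 'ee_pos': array([ 0.506 , -0.2594,  0.211 ]), 'grip_width': np.float64(0.0469), 'grip_force': np.float64(0.0)}
tool F [ 0.25 -0.25 -0.22] M [ 0.04  -0.017 -0.003]
yaw [ 8.988e+01 -2.000e-02 -0.000e+00]
panel coords [0.0008 0.0466 0.0948]
bar 94 0.0347 ((-0.0259514469653368, -0.05858023837208748), (0.011516928672790527, 0.045610327273607254), 31.991153717041016)
frame 2721 0.0619 ((0.0007636845111846924, 0.04599042981863022), (0.04655429720878601, 0.039998359978199005), 80.70716094970703)
head 1150 0.1033 ((-5.3853727877140045e-06, 0.04662720486521721), (0.0179135724902153, 0.016032198444008827), 80.655517578125)
headtop 616 0.1057 ((-6.525684148073196e-05, 0.04612843319773674), (0.01690579019486904, 0.016032686457037926), 80.4361572265625)
```

>>> step_arm:
  plan:
    - {"dx":-0.002,"dy":-0.007,"dz":0.01,"rx":0,"ry":0,"rz":0,"claw":0.65}
    - {"dx":0,"dy":0,"dz":0,"rx":0,"ry":0,"rz":0,"claw":0.75}
    - {"dx":0,"dy":0,"dz":0,"rx":0,"ry":0,"rz":0,"claw":0.9}
    - {"dx":0,"dy":0,"dz":0,"rx":0,"ry":0,"rz":0,"claw":1}
    - {"dx":0,"dy":0,"dz":0,"rx":0,"ry":0,"rz":0,"claw":1}
    - {"dx":0,"dy":0,"dz":0,"rx":0,"ry":0,"rz":0,"claw":1}
  grip_force: 20

```text
time_s: 11.65
ee_pos: [0.5059, -0.2591, 0.2094]
eef_rot: [2.827, -0.001, 1.419]
force: [3.2, -0.7, 0.7]
grip_width: 0.0159
grip_force: 19.9
```

```bash
python3 st.py
```

```text
{'time_s': np.float64(11.65), 'qpos': array([-0.5981,  0.2003,  1.707 ,  0.1656,  0.9557, -0.523 ]), 'ee_pos': array([ 0.5059, -0.2591,  0.2094]), 'grip_width': np.float64(0.0159), 'grip_force': np.float64(19.9378)}
tool F [-0.23  3.35  0.37] M [-0.804 -0.013  0.003]
yaw [ 8.99e+01 -3.00e-02 -3.00e-02]
panel coords [0.0003 0.047  0.0933]
```

>>> step_arm:
  plan:
    - {"dx":0,"dy":0.003,"dz":0,"rx":0,"ry":0,"rz":0,"claw":1}
    - {"dx":0,"dy":0,"dz":-0.02,"rx":0,"ry":0,"rz":0,"claw":1}
    - {"dx":0,"dy":0,"dz":-0.03,"rx":0,"ry":0,"rz":0,"claw":1}
    - {"dx":0,"dy":0,"dz":0,"rx":0,"ry":0,"rz":0,"claw":1}
    - {"dx":0,"dy":0,"dz":0,"rx":0,"ry":0,"rz":0,"claw":1}
  grip_force: 30

```text
time_s: 12.15
ee_pos: [0.5044, -0.2588, 0.2141]
eef_rot: [2.828, -0.001, 1.419]
force: [2.6, -0.9, 1.3]
grip_width: 0.0158
grip_force: 29.9
```

```bash
python3 st.py
```

```text
{'time_s': np.float64(12.15), 'qpos': array([-0.5993,  0.1928,  1.7043,  0.1645,  0.9666, -0.5221]), 'ee_pos': array([ 0.5044, -0.2588,  0.2141]), 'grip_width': np.float64(0.0158), 'grip_force': np.float64(29.9244)}
tool F [-0.48  2.94 -0.46] M [-0.655 -0.014 -0.024]
yaw [ 8.99e+01 -4.00e-02  1.00e-02]
panel coords [0.0003 0.047  0.0983]
```

>>> step_arm:
  plan:
    - {"dx":0,"dy":0.005,"dz":0,"rx":0,"ry":0,"rz":0,"claw":1}
    - {"dx":0,"dy":0,"dz":-0.05,"rx":0,"ry":0,"rz":0,"claw":1}
    - {"dx":0,"dy":0,"dz":-0.05,"rx":0,"ry":0,"rz":0,"claw":1}
    - {"dx":0,"dy":0,"dz":0,"rx":0,"ry":0,"rz":0,"claw":1}
    - {"dx":0,"dy":0,"dz":0,"rx":0,"ry":0,"rz":0,"claw":1}

```text
time_s: 12.65
ee_pos: [0.5015, -0.2584, 0.2235]
eef_rot: [2.829, -0.001, 1.419]
force: [0.2, 0.0, -1.7]
grip_width: 0.0156
grip_force: 29.9
```

```bash
python3 st.py
```

```text
{'time_s': np.float64(12.65), 'qpos': array([-0.6018,  0.1781,  1.6988,  0.1627,  0.9878, -0.5207]), 'ee_pos': array([ 0.5015, -0.2584,  0.2235]), 'grip_width': np.float64(0.0156), 'grip_force': np.float64(29.925)}
tool F [ 0.04 -0.3   1.67] M [-0.003 -0.118 -0.017]
yaw [ 8.989e+01 -5.000e-02  7.000e-02]
panel coords [0.0004 0.047  0.1081]
```

Only the plunger's weight is felt now, so it runs free. Drawing the rest.

>>> step_arm:
  plan:
    - {"dx":0,"dy":0,"dz":-0.04,"rx":0,"ry":0,"rz":0,"claw":1}
    - {"dx":0,"dy":0,"dz":-0.05,"rx":0,"ry":0,"rz":0,"claw":1}
    - {"dx":0,"dy":0,"dz":-0.04,"rx":0,"ry":0,"rz":0,"claw":1}
    - {"dx":0,"dy":0,"dz":-0.02,"rx":0,"ry":0,"rz":0,"claw":1}
    - {"dx":0,"dy":0,"dz":0,"rx":0,"ry":0,"rz":0,"claw":1}
    - {"dx":0,"dy":0,"dz":0,"rx":0,"ry":0,"rz":0,"claw":1}
    - {"dx":0,"dy":0,"dz":0,"rx":0,"ry":0,"rz":0,"claw":1}

```text
time_s: 13.35
ee_pos: [0.4971, -0.2577, 0.2377]
eef_rot: [2.828, -0.002, 1.419]
force: [-0.0, -0.3, -2.3]
grip_width: 0.016
grip_force: 29.9
```

```bash
python3 st.py
python3 - <<'E'
from h import *
w=wrist(); C=cloud(w); h=(C-c)@n; uv=np.stack([(C-c)@X,(C-c)@Y],-1)
k=(np.linalg.norm(uv-[0,.046],axis=-1)<.009)&(h>.125)&(h<.145); print('head top',k.sum(),np.percentile(h[k],[50,80,95]).round(4) if k.any() else '', uv[k].mean(0))
f=(np.linalg.norm(uv-[0,.046],axis=-1)<.04)&(h>.055)&(h<.066); print('frame',np.median(h[f]))
cv2.imwrite('pics/w7.png',cv2.resize(cv2.cvtColor(w['img'],cv2.COLOR_RGB2BGR)[150:330,230:410],None,fx=3.3,fy=3.3,interpolation=cv2.INTER_CUBIC))
E
```

```text
{'time_s': np.float64(13.35), 'qpos': array([-0.6059,  0.156 ,  1.6908,  0.161 ,  1.0181, -0.5196]), 'ee_pos': array([ 0.4971, -0.2577,  0.2377]), 'grip_width': np.float64(0.016), 'grip_force': np.float64(29.9274)}
tool F [-0.27 -0.67  2.16] M [ 0.165 -0.014  0.011]
yaw [ 8.989e+01 -6.000e-02  6.000e-02]
panel coords [0.0005 0.0469 0.123 ]
head top 870 [0.1346 0.1359 0.1368] [0.00012558 0.04607257]
frame 0.062018979219329494
```

View pics/w7.png

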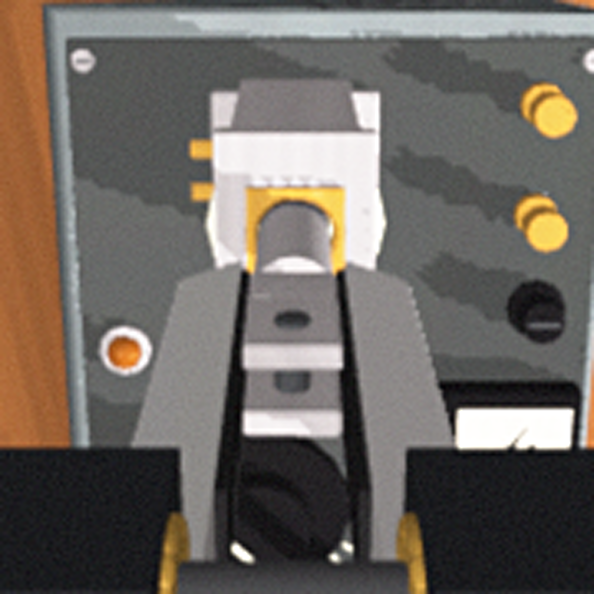

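The plunger stands drawn in the jaws, in line above its brass guide at (295,230). The head top is at about 136 mm against 106 mm before, and the side force is only gravity's share. I'll add a last 0.3 mm, let it settle and check.

>>> step_arm:
  plan:
    - {"dx":0,"dy":0,"dz":-0.003,"rx":0,"ry":0,"rz":0,"claw":1}
    - {"dx":0,"dy":0,"dz":0,"rx":0,"ry":0,"rz":0,"claw":1}
    - {"dx":0,"dy":0,"dz":0,"rx":0,"ry":0,"rz":0,"claw":1}
    - {"dx":0,"dy":0,"dz":0,"rx":0,"ry":0,"rz":0,"claw":1}
    - {"dx":0,"dy":0,"dz":0,"rx":0,"ry":0,"rz":0,"claw":1}

```text
time_s: 13.9
ee_pos: [0.4971, -0.2578, 0.2381]
eef_rot: [2.828, -0.001, 1.419]
force: [-0.5, -0.4, -1.7]
grip_width: 0.0156
grip_force: 29.9
```

```bash
python3 st.py; python3 -c "
from h import *
print(hand_in())"
```

```text
{'time_s': np.float64(13.9), 'qpos': array([-0.6059,  0.1553,  1.6904,  0.161 ,  1.0187, -0.5196]), 'ee_pos': array([ 0.4971, -0.2578,  0.2381]), 'grip_width': np.float64(0.0156), 'grip_force': np.float64(29.9276)}
tool F [-0.47 -0.9   1.49] M [ 0.145 -0.003 -0.03 ]
yaw [ 8.989e+01 -5.000e-02  4.000e-02]
panel coords [0.0006 0.0469 0.1234]
the job is handed in; nothing more can be done
None
```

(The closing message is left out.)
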